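# Click the draining basket's wing into its half-way stop

## Task

The pull-out wing of the draining basket has been left too far out and takes up the board. With the fingertips, push its end panel in along the rails until the wing clicks into its half-way stop, and no farther: do not push it past the click and do not pinch the panel to drag it. Then take the hand away, leaving the pot, the bowl and the spatula where they stand.

Things in the scene. Friction and masses are not known exactly. Their poses are not given: they have to be found in the camera images.
- basket: Fixed part of an extending draining basket, does not shift when pushed: black plastic, slotted walls, 212 (x) by 260 mm (y), rim 95 mm up; three plates on edge in it reach 217 mm up, 110 mm or more from the outlet end. Origin: on the board's ridge tops (15 mm above the work surface), under the middle of the outlet end wall's outer face. +y runs from there along the basket; the wing slides out to -y.
- wing (a joint): How far the wing is out, m, along the basket's y: gap from the outlet end wall's outer face to the wing end wall's inner face. 0 fully in, 0.18 fully out, 0.060 in the half-way stop (end panel's outer face then 70 mm from the outlet end wall's outer face). Starts 0.10 to 0.15. Slides with about 2 N and stays where left.
- panel_face (a point): Middle of the flat outer face of the push panel, the outer skin of the wing's upright end wall: light grey plastic, 244 mm wide (basket x), from 6 to 72 mm above the basket's origin height, this point at 39 mm; wall 10 mm thick with its lining. Outward is the basket's -y: clear board, 100 mm to pot or bowl. Touch only this face, with fingertips in its upper half; much lower and a gripper's body meets the top edge.
- pot: Steel cooking pot, loose, 206 mm across, 120 mm high, two loop handles along its y axis, 265 mm over them. Origin: centre of its underside. Stands on the board on the robot's right, changing places with the bowl.
- bowl: Glass mixing bowl, loose, 190 mm across the rim, 85 mm high. Origin: centre of its underside. Stands on the board on the robot's right.
- spatula: Orange silicone spatula, loose, 280 mm long along its x axis (blade to +x, 52 mm wide), 11 mm thick, lying on the board behind the basket, as seen from the robot. Origin: middle of its length, underside.
- clip (a point): Top of the clip housing on the +x side of the basket (34 by 26 mm, 22 mm high, one on each side at the outlet end; the wing's rails run through). Its spring click, pushing in: from about 0.071 out it resists with some 8 N, easing to a hump at 0.0655; past that the push dips to nothing and the wing jumps the last 3 mm into the stop (about 1 mm of play). Going farther in takes about 17 N.
- lining_face (a point): Middle of the inner face of the wing's end wall (its lining, 60 mm high), 38 mm above the basket's origin height. From it to the basket runs the wing's slatted light grey floor, 18 mm above the ridge tops, with a 6 mm steel rail 60 mm above them along each side. Two small lumps on each rail mark the half-way notch between them: in the stop it sits inside the clip housing.

How it is judged:
By the outcome, as a careful person would: the job done as asked, in the order asked, and still so for the second after the job is handed in, with the robot touching nothing.
It also fails if it takes over 40 s, if anything falls off the work surface, if the arm or the gripper's body presses on something with over 40 N, if the wrist force passes 120 N, or if a joint passes its speed limit or range.

## Robot

A 6-joint arm with a two-finger parallel gripper is mounted at the origin on the work surface. World frame = base frame: x ahead of the robot, y to its left, z up, the work surface at z = 0. Lengths are in mm, angles in rad, forces in N, time in s.
With the tool pointing down it reaches from about 350 to 775 mm from the base axis. Payload 7.3 kg.
Tool frame: the origin (TCP) lies at the very end of the fingers, on their centre line; the grasp point (between the pads) lies 19 mm behind it; z points along the fingers, y is the line along which they close (so a half turn about z gives the same grasp; the last joint's range is limited). The gripper opens to 92 mm and grips with 3 to 60 N. Pads are 19 mm wide; open, the fingers measure 130 mm over their backs; the gripper's body (75 mm by 190 mm) begins 47 mm behind the grasp point.
Start: joints at [-1.403, 0.342, 1.524, -0, 1.275, -0.146], TCP at [162.077, -499.376, 226.741] pointing down, gripper open.
Joint ranges: [-2.53, 2.53], [-0.77, 2.02], [0.04, 2.7], [-1, 4.14], [0.28, 2.66], [-3.11, 3.11]. Speed limits (rad/s): [2.57, 2.57, 3.14, 3.14, 3.14, 3.14].

## Interface

Orientations are given as [roll, pitch, yaw] about the fixed x, y, z axes, in that order (R = Rz(yaw) Ry(pitch) Rx(roll)).
In Python, from plant import bot gives the robot as it stands.
- The arm moves only by the tool jog_arm, never from a script. Its argument "targets" is a list of rows, each an object with "xyz": the shift along the tool's x, y, z as a fraction of full scale, a list of three; "spin": the turn about the tool's z as a fraction of full scale. In form: [{"xyz": [x, y, z], "spin": spin}, ...]. A call has exactly 10 rows; each row shifts and turns the commanded pose from where the row before left it, along the tool's axes as they then stand; what a row does not reach is not made up. Full scale, the value 1, is 80 mm for a shift and 0.1 rad for a turn. A row lasts 1/8 s, in which the tool goes at most 62.5 mm and 10.7 degrees, less where a joint would pass 70% of its speed; a pose out of reach is approached as far as the arm can. A call with a number of a shift or a turn outside -1 to 1 is refused whole. A call with a gripper value outside its range is refused whole. "gripper" is the opening in per cent of the stroke, from 0 (shut) to 100 (fully open), set as the call begins (left out, the last holds). The fingers move at their own pace and stop on an object; the grip force is fixed at half the most. Time passes only in rows, so rows that do not move let the fingers close, or fill a call up. It gives the time, the measured TCP pose, the force, the opening and the grip force at its end, in the units of the state.
- bot.get_obs(): the state, without advancing time (a new reading comes with each control period).
- bot.capture(name): name is "scene" or "top"; returns the picture (400x640x3 uint8, blue, green, red); there is no depth.
- bot.get_calibration(name): a dict with "vfov" (degrees; the focal length in pixels is half the picture's height over the tangent of half this angle, whatever the lens; pixels are square), "cx", "cy" (the principal point, pixels), "eye" and "rotation" of the camera in the world. Camera axes: x right, y down, z forward; pixel columns grow to the right and rows downward; lengths in mm; the calibration is good to about 2 mm. A picture is of the moment at which its call begins. get_calibration takes no time and is no camera call.
- bot.close_job(): hands the job in; it is judged then, once.
The state is a dict: "time": time; "joint_positions": joint angles; "dq": joint speeds; "tau": joint torques, N m; "tool_pos": TCP position; "tcp_rot": TCP orientation; "contact_force": force on the tool from outside, world axes, zero at the start; "moment": the same for the moment, N m; "grip_width": finger opening in mm; "finger_force": force on a finger pad.
Only numpy, scipy, OpenCV 4.12 (cv2) and the standard library are available. Lean on these libraries where they do the work, as an engineer would, in place of code of your own. Each camera call takes 0.05 s, during which the arm holds its last target. There are 200 camera calls.

## Working session

There is one attempt and no reset: what is moved stays moved. The work goes in short steps, Python scripts to look and compute and a tool call to move; the robot and the scene stay as the last step left them, time stands still between calls to the robot, and variables do not carry over. Pictures are saved under pics/ and viewed, at most 10 in all, crops included, and the job is handed in when it is done.

Besides the shell and the picture viewer there is one more tool, called as a command line: name --argument value ..., lists and objects as JSON in quotes. jog_arm: Moves the arm, as the interface text tells. Shift numbers are shares of 80 mm and turn numbers shares of 0.1 rad, none past 1 either way. Its arguments: {"type":"object","properties":{"targets":{"type":"array","items":{"type":"object","properties":{"xyz":{"type":"array","items":{"type":"number"}},"spin":{"type":"number"}}}},"gripper":{"type":"number"}},"required":["targets"]}

```bash
mkdir -p pics; ls
python3 - <<'E'
from plant import bot
import cv2
o=bot.get_obs();print({k:o[k] for k in('time','tool_pos','tcp_rot','grip_width','contact_force')})
for n in('scene','top'):
    print(n,bot.get_calibration(n)); cv2.imwrite(f'pics/{n}0.png',bot.capture(n))
E
```

```text
pics
{'time': 0.0, 'tool_pos': array([ 162.00667867, -498.91967848,  226.02716495]), 'tcp_rot': array([-3.13999318e+00, -2.22095046e-04,  3.13795226e-01]), 'grip_width': 91.96744506039475, 'contact_force': array([-0.11988989,  0.6563488 , -0.50627919])}
scene {'vfov': 42.82534749136514, 'cx': 315.95979176212626, 'cy': 197.50047286539845, 'eye': array([1138.70424876, -446.1924631 ,  829.73278093]), 'rotation': array([-2.45096412,  0.01734033,  1.01399373])}
top {'vfov': 43.15788481189328, 'cx': 318.0573056297623, 'cy': 201.75772877989738, 'eye': array([ 497.86208659, -140.70482061, 1212.77520122]), 'rotation': array([-3.04919152,  0.00726541, -1.58981802])}
```

View pics/scene0.png

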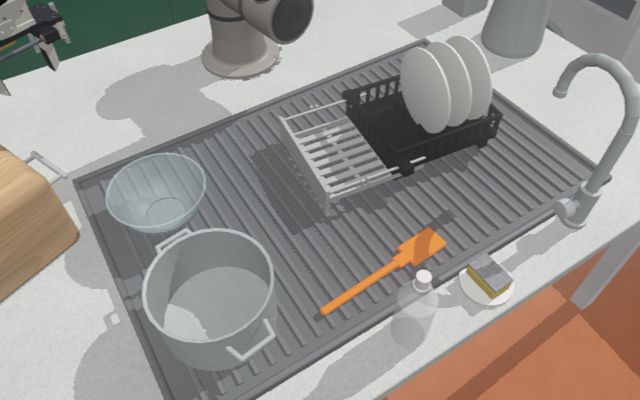

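View pics/top0.png

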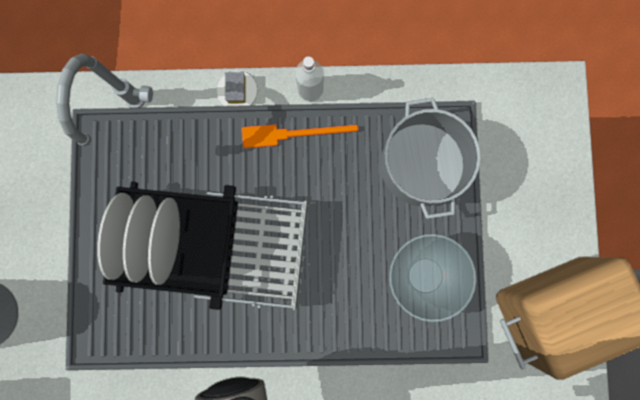

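The scene view shows the wing pointing to the robot's right, between the basket and the bowl and pot. In the top view, the panel's top edge runs from about (307,201) to (296,307), and the outlet wall from about (235,190) to (218,305).

```bash
cat > h.py <<'E'
import numpy as np,cv2
from scipy.spatial.transform import Rotation as R
from plant import bot
def ray(n,p,z):
    c=bot.get_calibration(n);f=200/np.tan(np.radians(c['vfov']/2))
    M=R.from_euler('xyz',c['rotation']).as_matrix()
    d=M@np.array([(p[0]-c['cx'])/f,(p[1]-c['cy'])/f,1]);e=c['eye']
    return e+d*(z-e[2])/d[2]
def proj(n,P):
    c=bot.get_calibration(n);f=200/np.tan(np.radians(c['vfov']/2))
    q=R.from_euler('xyz',c['rotation']).as_matrix().T@(np.array(P)-c['eye'])
    return np.array([c['cx'],c['cy']])+f*q[:2]/q[2]
E
python3 - <<'E'
from h import *
for n,p,z in[('top',(307,201),87),('top',(296,307),87),('top',(235,190),110),('top',(218,305),110),('scene',(281,120),87),('scene',(327,208),87)]:
    print(n,p,ray(n,p,z).round(1))
t=cv2.imread('pics/top0.png')[175:325,195:345];cv2.imwrite('pics/t1.png',cv2.resize(t,(600,600),interpolation=2))
s=cv2.imread('pics/scene0.png')[80:220,260:440];cv2.imwrite('pics/s1.png',cv2.resize(s,(720,560),interpolation=2))
E
```

```text
top (307, 201) [ 604.5 -109.8   87. ]
top (296, 307) [371.4 -81.7  87. ]
top (235, 190) [629.7  47.4 110. ]
top (218, 305) [381.3  84.9 110. ]
scene (281, 120) [385.1 -81.4  87. ]
scene (327, 208) [ 643.3 -128.8   87. ]
```

View pics/t1.png

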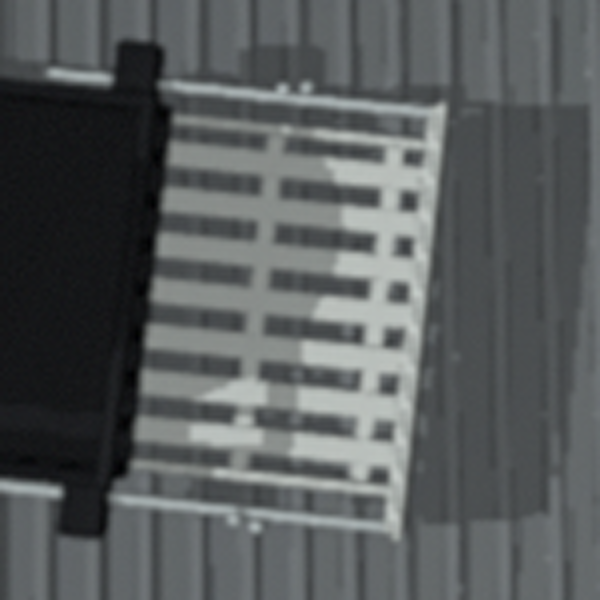

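View pics/s1.png

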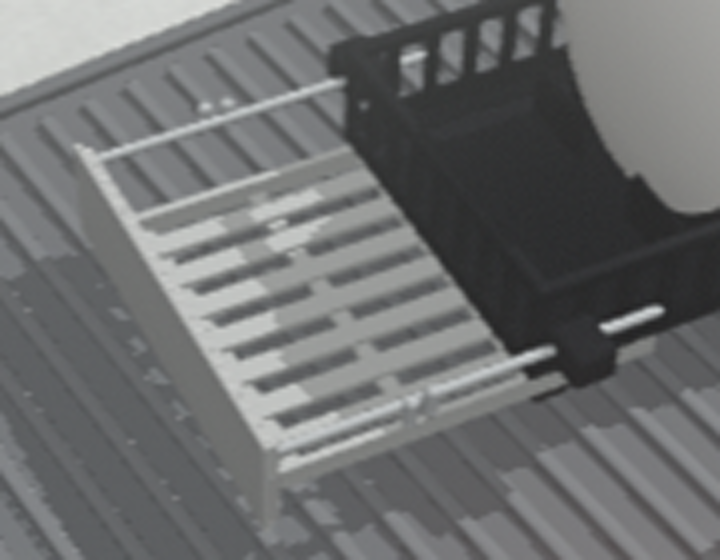

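The zoomed crops show the panel's outer top edge running from (306.5,200) to (295,310) in the top view, and from (279.5,117) to (328.7,194) in the scene view. The half-way notch lumps sit at about (268.5,197) and (256,305) in the top view. The clips are at about (230,195) and (217,303).

Run:
```python
from h import *
A=ray('top',(306.5,200),87);B=ray('top',(295,310),87);print(A,B,(A+B)/2)
print(ray('scene',(279.5,117),87),ray('scene',(328.7,194),87))
u=(A-B)/np.linalg.norm(A-B);n=np.array([-u[1],u[0],0]);yaw=np.arctan2(u[0],-u[1]);print('u',u,'n',n,'yaw',yaw)
for a,b in[((268.5,197.3),(230,195)),((256,305.3),(217,303))]:
    print('wing est',60+n@(ray('top',b,80)-ray('top',a,75)))
print('wing from rim',[n@(ray('top',p,110)-A)-10 for p in((236.5,202),(227,297))])
P=(A+B)/2; T=P-n*(9.5+35);print('standoff',T)
o=bot.get_obs();M=R.from_euler('xyz',o['tcp_rot']).as_matrix();T[2]=226
print('tool-axes delta now',M.T@(T-o['tool_pos']),'spin',-(yaw-o['tcp_rot'][2]))
for p in((432,278),(432,155)):print(ray('top',p,100))
```

```text
[ 606.77870144 -108.73779989   87.        ] [364.96128212 -79.41905135  87.        ] [485.86999178 -94.07842562  87.        ]
[374.81852878 -79.35212445  87.        ] [ 616.50463982 -107.78714617   87.        ]
u [ 0.99273008 -0.1203619   0.        ] n [0.1203619  0.99273008 0.        ] yaw 1.4501419039983072
wing est 146.45316699432175
wing est 145.87345579495792
wing from rim [np.float64(141.36063140576093), np.float64(137.8462098595369)]
standoff [ 480.51388731 -138.25491422   87.        ]
tool-axes delta now [ 414.29386701 -244.83654759    0.5378185 ] spin -1.136359630809975
[ 429.6456557  -379.31550186  100.        ]
[ 700.60405456 -390.09881576  100.        ]
```

jog_arm --targets '[{"xyz":[0.52,-0.3,0],"spin":0},{"xyz":[0.52,-0.3,0],"spin":0},{"xyz":[0.52,-0.3,0],"spin":0},{"xyz":[0.52,-0.3,0],"spin":0},{"xyz":[0.52,-0.3,0],"spin":0},{"xyz":[0.52,-0.3,0],"spin":0},{"xyz":[0.52,-0.3,0],"spin":0},{"xyz":[0.52,-0.3,0],"spin":0},{"xyz":[0.52,-0.3,0],"spin":0},{"xyz":[0.52,-0.3,0],"spin":0}]' --gripper 0

```text
time: 1.35
tool_pos: [484.4, -141.3, 226.5]
tcp_rot: [-3.141, 0.0, 0.314]
contact_force: [1.1, -0.7, 0.1]
grip_width: 0.9
finger_force: 0.0
```

jog_arm --targets '[{"xyz":[0,0,0],"spin":-1},{"xyz":[0,0,0],"spin":-1},{"xyz":[0,0,0],"spin":-1},{"xyz":[0,0,0],"spin":-1},{"xyz":[0,0,0],"spin":-1},{"xyz":[0,0,0],"spin":-1},{"xyz":[0,0,0],"spin":-1},{"xyz":[0,0,0],"spin":-1},{"xyz":[0,0,0],"spin":-1},{"xyz":[0,0,0],"spin":-1}]'

```text
time: 2.6
tool_pos: [483.5, -142.6, 226.3]
tcp_rot: [-3.141, -0.0, 1.317]
contact_force: [1.1, 0.4, -1.0]
grip_width: 0.6
finger_force: 0.0
```

jog_arm --targets '[{"xyz":[0,0,0],"spin":-0.66},{"xyz":[0,0,0.22],"spin":-0.66},{"xyz":[0,0,0.22],"spin":0},{"xyz":[0,0,0.22],"spin":0},{"xyz":[0,0,0.22],"spin":0},{"xyz":[0,0,0.22],"spin":0},{"xyz":[0,0,0.22],"spin":0},{"xyz":[0,0,0.22],"spin":0},{"xyz":[0,0,0.22],"spin":0},{"xyz":[0,0,0.22],"spin":0}]'

```text
time: 3.85
tool_pos: [483.5, -142.6, 67.5]
tcp_rot: [-3.141, -0.0, 1.446]
contact_force: [0.3, -0.8, -0.3]
grip_width: 0.7
finger_force: 0.0
```

Run:
```python
from h import *
o=bot.get_obs();print(o['tool_pos'],o['tcp_rot'],o['contact_force'])
im=bot.capture('scene');cv2.imwrite('pics/s2.png',cv2.resize(im[40:240,200:460],(780,600),interpolation=2))
```

```text
[ 483.455203   -142.59837246   67.46775452] [-3.14099352e+00 -9.71294359e-05  1.44580987e+00] [ 0.29128189 -0.84182843 -0.31260901]
```

View pics/s2.png

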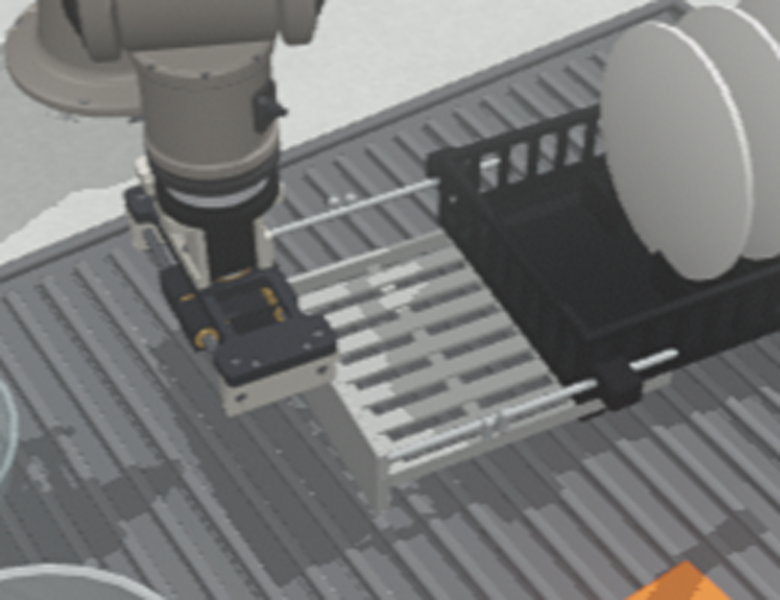

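The closed fingertips are in front of the panel's middle with nothing in the way, at about pixel (240,380) in the crop. I'll advance along tool +x.

jog_arm --targets '[{"xyz":[0.05,0,0],"spin":0},{"xyz":[0.05,0,0],"spin":0},{"xyz":[0.05,0,0],"spin":0},{"xyz":[0.05,0,0],"spin":0},{"xyz":[0.05,0,0],"spin":0},{"xyz":[0.05,0,0],"spin":0},{"xyz":[0.05,0,0],"spin":0},{"xyz":[0.05,0,0],"spin":0},{"xyz":[0.05,0,0],"spin":0},{"xyz":[0.05,0,0],"spin":0}]'

```text
time: 5.15
tool_pos: [488.7, -103.0, 68.3]
tcp_rot: [3.142, 0.001, 1.446]
contact_force: [-0.4, -0.9, -1.2]
grip_width: 0.5
finger_force: 0.9
```

jog_arm --targets '[{"xyz":[0.05,0,0],"spin":0},{"xyz":[0.05,0,0],"spin":0},{"xyz":[0.05,0,0],"spin":0},{"xyz":[0.05,0,0],"spin":0},{"xyz":[0.05,0,0],"spin":0},{"xyz":[0.05,0,0],"spin":0},{"xyz":[0.05,0,0],"spin":0},{"xyz":[0.05,0,0],"spin":0},{"xyz":[0.05,0,0],"spin":0},{"xyz":[0.05,0,0],"spin":0}]'

```text
time: 6.4
tool_pos: [493.6, -63.1, 68.3]
tcp_rot: [-3.141, 0.0, 1.446]
contact_force: [-1.1, -1.6, 0.5]
grip_width: 0.6
finger_force: 0.9
```

Run:
```python
from h import *
o=bot.get_obs();print(o['tool_pos'],o['contact_force'])
im=bot.capture('scene');cv2.imwrite('pics/s3.png',cv2.resize(im[80:200,290:450],(800,600),interpolation=2))
```

```text
[493.62010231 -63.05131499  68.28434149] [-1.08637624 -1.63923247  0.54862227]
```

View pics/s3.png

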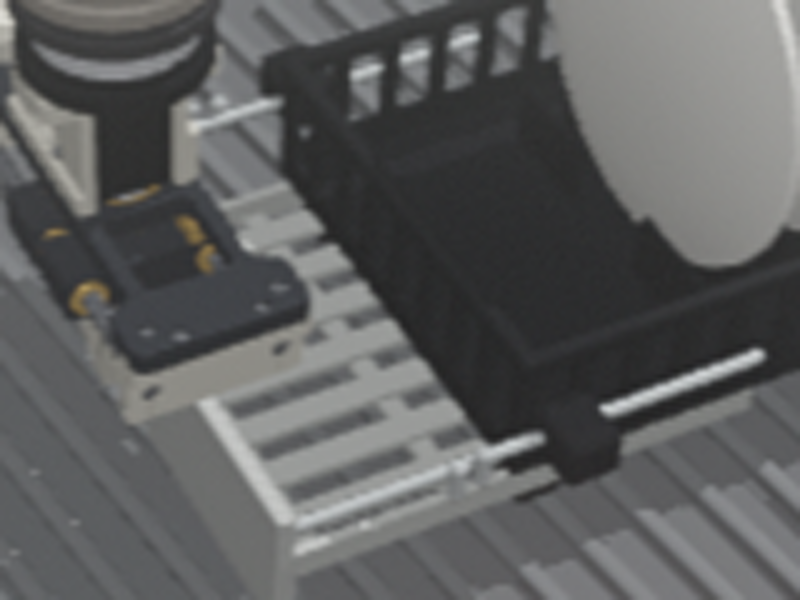

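The wing has moved in with the hand. In full-frame pixels, the far notch is at about (383,174), its clip at (406,168), and the panel's outer top corner at (346,185.5).

Run:
```python
from h import *
n=np.array([.1222,.9925,0])
a=ray('scene',(383,174),75);b=ray('scene',(406,168),75);c=ray('scene',(346,185.5),87);c0=ray('scene',(328.7,194),87)
T=bot.get_obs()['tool_pos']
print('clip-notch',n@(b-a),'moved',n@(c-c0),'face s',n@c,'tcp s',n@T)
im=bot.capture('top');cv2.imwrite('pics/t3.png',cv2.resize(im[180:320,190:330],(600,600),interpolation=2))
```

```text
clip-notch 49.529691535435326 moved 39.27088813489768 face s 7.629012541778612 tcp s -1.8089472319358924
```

View pics/t3.png

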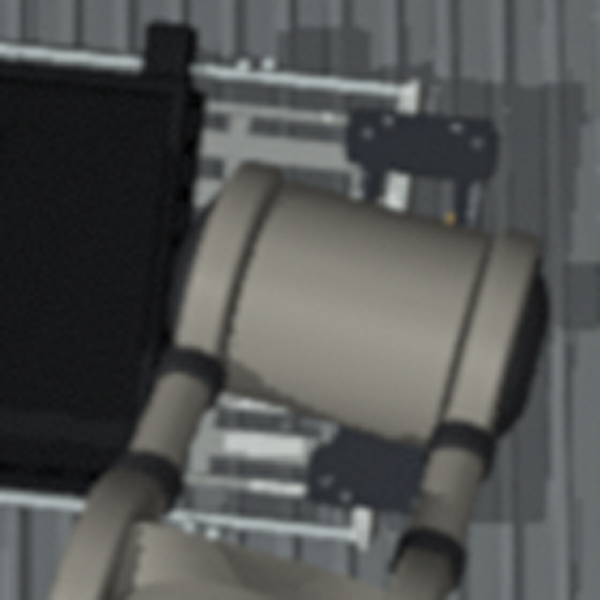

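The top view puts the notch at crop (256,66) and the clip's middle at (170,60), so about 44–49 mm remain to the stop. I'll push 28 mm, then creep.

jog_arm --targets '[{"xyz":[0.05,0,0],"spin":0},{"xyz":[0.05,0,0],"spin":0},{"xyz":[0.05,0,0],"spin":0},{"xyz":[0.05,0,0],"spin":0},{"xyz":[0.05,0,0],"spin":0},{"xyz":[0.05,0,0],"spin":0},{"xyz":[0.025,0,0],"spin":0},{"xyz":[0.025,0,0],"spin":0},{"xyz":[0,0,0],"spin":0},{"xyz":[0,0,0],"spin":0}]'

```text
time: 7.75
tool_pos: [497.1, -35.4, 68.3]
tcp_rot: [-3.141, -0.0, 1.446]
contact_force: [-0.0, -0.3, 0.5]
grip_width: 0.5
finger_force: 0.0
```

jog_arm --targets '[{"xyz":[0.005,0,0],"spin":0},{"xyz":[0.005,0,0],"spin":0},{"xyz":[0.005,0,0],"spin":0},{"xyz":[0.005,0,0],"spin":0},{"xyz":[0.005,0,0],"spin":0},{"xyz":[0,0,0],"spin":0},{"xyz":[0,0,0],"spin":0},{"xyz":[0,0,0],"spin":0},{"xyz":[0,0,0],"spin":0},{"xyz":[0,0,0],"spin":0}]'

```text
time: 9.0
tool_pos: [497.3, -33.5, 68.3]
tcp_rot: [-3.141, 0.0, 1.446]
contact_force: [-0.8, -0.2, 0.0]
grip_width: 0.5
finger_force: 0.5
```

jog_arm --targets '[{"xyz":[0.0025,0,0],"spin":0},{"xyz":[0.0025,0,0],"spin":0},{"xyz":[0.0025,0,0],"spin":0},{"xyz":[0.0025,0,0],"spin":0},{"xyz":[0.0025,0,0],"spin":0},{"xyz":[0.0025,0,0],"spin":0},{"xyz":[0.0025,0,0],"spin":0},{"xyz":[0.0025,0,0],"spin":0},{"xyz":[0.0025,0,0],"spin":0},{"xyz":[0.0025,0,0],"spin":0}]'

```text
time: 10.25
tool_pos: [497.7, -31.6, 68.3]
tcp_rot: [3.142, 0.0, 1.446]
contact_force: [-1.5, -0.9, -0.8]
grip_width: 0.5
finger_force: 0.8
```

jog_arm --targets '[{"xyz":[0.0025,0,0],"spin":0},{"xyz":[0.0025,0,0],"spin":0},{"xyz":[0.0025,0,0],"spin":0},{"xyz":[0.0025,0,0],"spin":0},{"xyz":[0.0025,0,0],"spin":0},{"xyz":[0.0025,0,0],"spin":0},{"xyz":[0.0025,0,0],"spin":0},{"xyz":[0.0025,0,0],"spin":0},{"xyz":[0.0025,0,0],"spin":0},{"xyz":[0.0025,0,0],"spin":0}]'

```text
time: 11.5
tool_pos: [497.9, -29.6, 68.3]
tcp_rot: [3.142, 0.0, 1.446]
contact_force: [-0.7, -1.0, -0.3]
grip_width: 0.0
finger_force: 0.8
```

jog_arm --targets '[{"xyz":[0.0025,0,0],"spin":0},{"xyz":[0.0025,0,0],"spin":0},{"xyz":[0.0025,0,0],"spin":0},{"xyz":[0.0025,0,0],"spin":0},{"xyz":[0.0025,0,0],"spin":0},{"xyz":[0.0025,0,0],"spin":0},{"xyz":[0.0025,0,0],"spin":0},{"xyz":[0.0025,0,0],"spin":0},{"xyz":[0.0025,0,0],"spin":0},{"xyz":[0.0025,0,0],"spin":0}]'

```text
time: 12.75
tool_pos: [498.2, -27.6, 68.3]
tcp_rot: [3.142, 0.0, 1.446]
contact_force: [-0.6, -1.4, -0.6]
grip_width: 0.3
finger_force: 0.8
```

Run:
```python
from h import *
im=bot.capture('top');cv2.imwrite('pics/t4.png',cv2.resize(im[180:320,190:330],(600,600),interpolation=2))
```

```text
(no output)
```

View pics/t4.png

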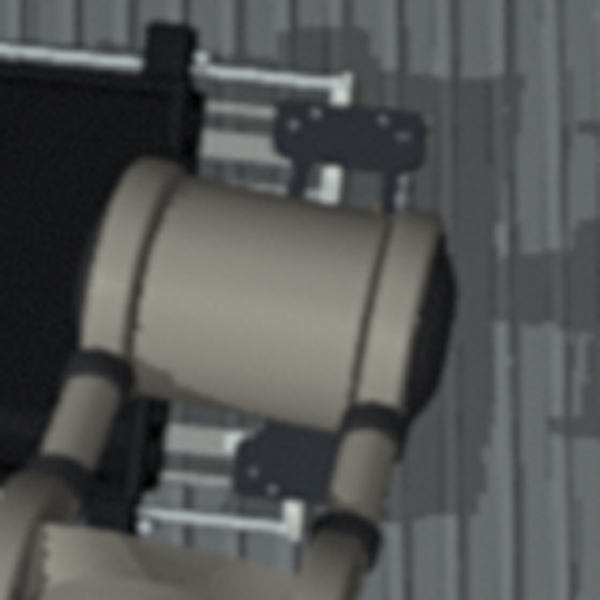

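The outer lump is at crop (203,58), right by the housing edge at 195, so about 10 mm remain to the stop. The click ramp should start now.

jog_arm --targets '[{"xyz":[0.0025,0,0],"spin":0},{"xyz":[0.0025,0,0],"spin":0},{"xyz":[0.0025,0,0],"spin":0},{"xyz":[0.0025,0,0],"spin":0},{"xyz":[0.0025,0,0],"spin":0},{"xyz":[0.0025,0,0],"spin":0},{"xyz":[0.0025,0,0],"spin":0},{"xyz":[0.0025,0,0],"spin":0},{"xyz":[0.0025,0,0],"spin":0},{"xyz":[0.0025,0,0],"spin":0}]'

```text
time: 14.05
tool_pos: [498.4, -25.8, 68.3]
tcp_rot: [3.142, 0.0, 1.446]
contact_force: [-1.7, -3.1, 0.7]
grip_width: 0.6
finger_force: 1.9
```

jog_arm --targets '[{"xyz":[0.0025,0,0],"spin":0},{"xyz":[0.0025,0,0],"spin":0},{"xyz":[0.0025,0,0],"spin":0},{"xyz":[0.0025,0,0],"spin":0},{"xyz":[0.0025,0,0],"spin":0},{"xyz":[0.0025,0,0],"spin":0},{"xyz":[0.0025,0,0],"spin":0},{"xyz":[0.0025,0,0],"spin":0},{"xyz":[0,0,0],"spin":0},{"xyz":[0,0,0],"spin":0}]'

```text
time: 15.3
tool_pos: [498.5, -24.7, 68.3]
tcp_rot: [-3.142, 0.001, 1.446]
contact_force: [-2.1, -6.7, 0.3]
grip_width: 0.2
finger_force: 3.8
```

jog_arm --targets '[{"xyz":[0.0025,0,0],"spin":0},{"xyz":[0.0025,0,0],"spin":0},{"xyz":[0.0025,0,0],"spin":0},{"xyz":[0.0025,0,0],"spin":0},{"xyz":[0.0025,0,0],"spin":0},{"xyz":[0.0025,0,0],"spin":0},{"xyz":[0.0025,0,0],"spin":0},{"xyz":[0.0025,0,0],"spin":0},{"xyz":[0,0,0],"spin":0},{"xyz":[0,0,0],"spin":0}]'

```text
time: 16.55
tool_pos: [498.8, -22.5, 68.3]
tcp_rot: [-3.142, 0.0, 1.446]
contact_force: [-1.6, -3.4, 0.2]
grip_width: -0.0
finger_force: 2.1
```

jog_arm --targets '[{"xyz":[0.0025,0,0],"spin":0},{"xyz":[0.0025,0,0],"spin":0},{"xyz":[0.0025,0,0],"spin":0},{"xyz":[0.0025,0,0],"spin":0},{"xyz":[0.0025,0,0],"spin":0},{"xyz":[0.0025,0,0],"spin":0},{"xyz":[0,0,0],"spin":0},{"xyz":[0,0,0],"spin":0},{"xyz":[0,0,0],"spin":0},{"xyz":[0,0,0],"spin":0}]'

```text
time: 17.8
tool_pos: [499.1, -21.2, 68.3]
tcp_rot: [3.141, -0.0, 1.446]
contact_force: [-0.2, -0.3, -0.9]
grip_width: 0.3
finger_force: 0.0
```

jog_arm --targets '[{"xyz":[0.0025,0,0],"spin":0},{"xyz":[0.0025,0,0],"spin":0},{"xyz":[0.0025,0,0],"spin":0},{"xyz":[0.0025,0,0],"spin":0},{"xyz":[0.0025,0,0],"spin":0},{"xyz":[0.0025,0,0],"spin":0},{"xyz":[0.0025,0,0],"spin":0},{"xyz":[0,0,0],"spin":0},{"xyz":[0,0,0],"spin":0},{"xyz":[0,0,0],"spin":0}]'

```text
time: 19.05
tool_pos: [499.1, -19.9, 68.3]
tcp_rot: [3.142, 0.0, 1.446]
contact_force: [0.3, 0.5, 0.5]
grip_width: 0.6
finger_force: 0.0
```

Run:
```python
from h import *
im=bot.capture('top')
a=cv2.resize(im[185:215,210:290],(800,300),interpolation=2);s=bot.capture('scene')[140:200,330:450];cv2.imwrite('pics/c5.png',np.vstack([a,cv2.resize(s[10:55],(800,300),interpolation=2)]))
```

```text
(no output)
```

View pics/c5.png

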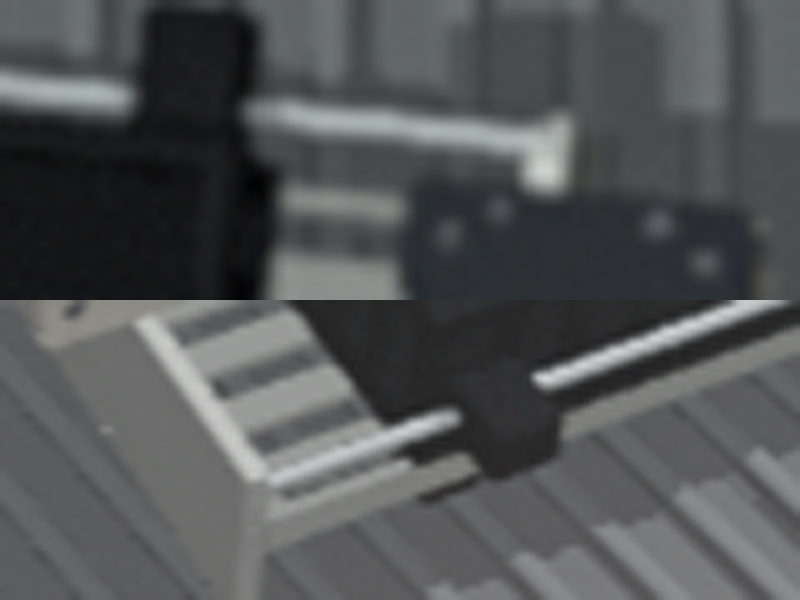

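Both lumps are now hidden inside the housing. The panel's corner has moved about 11 mm since the last top view, against 7.7 mm for the hand, and contact force is zero. So the wing has clicked and jumped ahead of the fingers. I'll retract and lift.

jog_arm --targets '[{"xyz":[-0.1,0,0],"spin":0},{"xyz":[-0.1,0,0],"spin":0},{"xyz":[-0.1,0,0],"spin":0},{"xyz":[-0.1,0,0],"spin":0},{"xyz":[-0.1,0,0],"spin":0},{"xyz":[0,0,-0.4],"spin":0},{"xyz":[0,0,-0.4],"spin":0},{"xyz":[0,0,-0.4],"spin":0},{"xyz":[0,0,-0.4],"spin":0},{"xyz":[0,0,-0.4],"spin":0}]'

```text
time: 20.4
tool_pos: [493.9, -59.8, 229.4]
tcp_rot: [3.141, 0.0, 1.446]
contact_force: [0.1, -0.5, -0.3]
grip_width: 0.4
finger_force: 0.0
```

jog_arm --targets '[{"xyz":[-0.5,0,0],"spin":0},{"xyz":[-0.5,0,0],"spin":0},{"xyz":[-0.5,0,0],"spin":0},{"xyz":[-0.5,0,0],"spin":0},{"xyz":[-0.5,0,0],"spin":0},{"xyz":[-0.5,0,0],"spin":0},{"xyz":[0,0,0],"spin":0},{"xyz":[0,0,0],"spin":0},{"xyz":[0,0,0],"spin":0},{"xyz":[0,0,0],"spin":0}]'

```text
time: 21.65
tool_pos: [464.4, -296.9, 228.5]
tcp_rot: [3.141, 0.0, 1.447]
contact_force: [0.3, -0.2, -0.6]
grip_width: 0.2
finger_force: 0.0
```

Run:
```python
from h import *
im=bot.capture('top');cv2.imwrite('pics/t6.png',im[:, :560])
c=cv2.resize(im[170:320,190:340],(400,400),interpolation=2);cv2.imwrite('pics/t6.png',np.hstack([c,cv2.resize(im,(400,250)).repeat(1,0) if 0 else cv2.copyMakeBorder(cv2.resize(im,(400,250)),0,150,0,0,0)]))
```

```text
(no output)
```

View pics/t6.png

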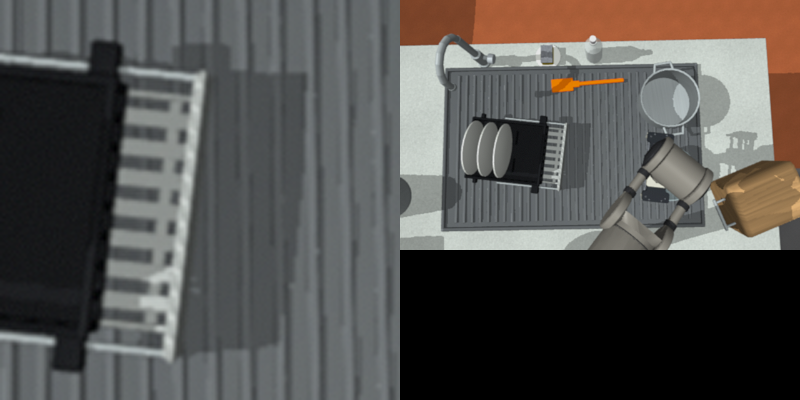

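The wing is in its stop: the lumps are hidden in both clips and the panel corner is at about (267.6,197). The hand is clear, and the pot and spatula haven't moved. Nothing went near the bowl.

```bash
python3 -c "
from plant import bot
print(bot.close_job())"
```

```text
the job is handed in; nothing more can be done
None
```

The wing was pushed in until it clicked into its half-way stop, the hand was taken clear without touching the pot, bowl or spatula, and the job was handed in at about 22 s; no verdict came back.

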